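Unplug the blow-out nozzle from its quick coupling

ROBOT

A 6-joint arm with a two-finger parallel gripper is mounted at the origin on the work surface. World frame = base frame: x ahead of the robot, y to its left, z up, the work surface at z = 0. Lengths are in m, angles in degrees, forces in N, time in s.
With the tool pointing down it reaches from about 0.4 to 0.825 m from the base axis. Payload 7 kg.
Tool frame: the origin (TCP) lies at the very end of the fingers, on their centre line; the grasp point (between the pads) lies 19 mm behind it (grasp_offset is the x of the grasp point in the tool frame, in m); x points along the fingers, y is the direction in which the jaws open and shut, and the axes are right-handed (so a half turn about x gives the same grasp; the last joint's range is limited). The gripper opens to 88 mm and grips with 3 to 60 N. Pads are 19 mm wide; open, the fingers measure 130 mm over their backs; the gripper's body (78 mm by 193 mm) begins 47 mm behind the grasp point.
Start: joints at [-53.05, 20.546, 0.682, 0, -70.136, -16.507], TCP at [0.236, -0.632, 0.227] pointing down, gripper open.
Joint ranges: [-176.03, 176.03], [-82.01, 121.73], [-58.28, 71.71], [-173.87, 95.51], [-174.79, -0.11], [-173.66, 173.66]. Speed limits (degrees/s): [136.94, 136.94, 172.46, 180, 180, 180].

INTERFACE

Orientations are given as [roll, pitch, yaw] about the fixed x, y, z axes, in that order (R = Rz(yaw) Ry(pitch) Rx(roll)).
In Python, from plant import get_obs, snapshot, close_job, grasp_offset gives the robot as it stands.
- The arm moves only by the tool carry_out, never from a script. Its argument "series" is a list that holds one entry, the list of rows, each a list of 6 numbers: the shift along the tool's x, y, z in mm, then the turn, a rotation vector about the tool's x, y, z in degrees. A call has 1 to 10 rows; each row is the pose to reach, as a shift and turn from the pose commanded when the call began, along the tool's axes at that moment; what a row does not reach only later rows make up. A row lasts 1/8 s, in which the tool goes at most 62.5 mm and 10.7 degrees, less where a joint would pass 70% of its speed; a pose out of reach is approached as far as the arm can. A call with a gripper value outside its range is refused whole. "hand" is the gripper's target within -1 to 1 (shut at 1, half-way at 0, fully open at -1), set as the call begins (left out, the last holds). The fingers move at their own pace and stop on an object; the grip force is fixed at half the most. Time passes only in rows, so rows that repeat a pose let the fingers close. It gives the time, the measured TCP pose, the force and the opening at its end, in the units of the state.
- get_obs(): the state, without advancing time (a new reading comes with each control period).
- snapshot(name): name is "scene" or "side" or "wrist"; returns a dict with "color" (384x512x3 uint8, red, green, blue), "fx", "fy", "cx", "cy" (pixels), "eye" and "attitude" of the camera in the world. Camera axes: x right, y down, z forward; pixel columns grow to the right and rows downward; lengths in m; the calibration is good to about 2 mm. A picture is of the moment at which its call begins. There is no depth.
- close_job(): hands the job in, once; it reports no verdict.
The state is a dict: "clock": time; "joint_pos": joint angles; "qvel": joint speeds; "tau": joint torques, N m; "tool_pos": TCP position; "orientation": TCP orientation; "force": force on the tool from outside, world axes, zero at the start; "moment": the same for the moment, N m; "opening": finger opening in m.
Only numpy, scipy, OpenCV 4.12 (cv2) and the standard library are available. Lean on these libraries where they do the work, as an engineer would, in place of code of your own. Each camera call takes 0.05 s, during which the arm holds its last target.

TASK

Take the brass nozzle off the glass blow-out post: push the coupling's sprung sleeve down by its red lip until the nozzle pops up, let go of the sleeve, then pull the nozzle straight out so that the sleeve snaps fully forward, and stand it upright, right down in the empty hole of the wooden stand. The post is on a soft rubber foot, so press and pull gently, always under 25 N down and 20 N up, and never yank a nozzle that is still latched. Leave the glassware, the spare nozzle and the brush where they are.

Things in the scene. Friction and masses are not known exactly. Their poses are not given: they have to be found in the camera images.
- coupling: Blow-out post, bolted down, axis vertical: 90 x 90 x 8 mm dark steel plate, blue pedestal, black rubber foot, then the brass coupling with its steel sleeve and red lip. Origin: centre of the plate's underside, on the coupling's axis; z up.
- seat (a point): Centre of the coupling's mouth, 102 mm above the bench, a brass tube 24 mm across that moves only with the rubber foot; the nozzle stands in it. Round it the sleeve, with a red lip on top: a ring 30 mm inside, 54 mm outside, 6 mm thick. The lip is clamped on the sleeve at a height that differs each time and is not measured: at rest its top lies from 10 mm below to 8 mm above this point. Feel it.
- sleeve (a joint): Travel of the sleeve (and lip) against its spring, m: 0 forward (up, at rest), grows downwards, stop at 0.010. 6 N starts it, 11 N reaches the stop. The nozzle is freed in the last fifth of the travel and an ejector lifts it 9 mm. The sleeve let go then stays 8 mm back on the nozzle's shank until the nozzle is drawn out (drag 5 to 9 N); then it snaps to 0.
- foot (a joint): How far the coupling has been pressed down on its rubber foot, m: 0 at rest, positive down, negative when lifted. It gives 1 mm for each 12 N, so 25 N down is 0.0021 and 20 N up is -0.0017.
- nozzle_mid (a point): Brass nozzle, half-way up its axis, z up; 64 mm long, about 150 g, round. From its foot: steel shank 16 mm across, 36 mm long, grooved, foot chamfered; brass grip 22 mm across, from 4 to 28 mm above this point; cone 4 mm tall. Latched, this point is level with the seat; popped up, 9 mm above it; out of the mouth when over 33 mm above.
- stand: Wooden nozzle stand, fixed, 60 x 130 x 40 mm (x, y, z); origin at the centre of the underside. Two upright holes 32 mm either side of the centre along y; the +y one holds the blue spare nozzle.
- empty_hole (a point): Mouth of the stand's empty hole (the -y one), in its top face, 40 mm above the bench: 20 mm across with a 2 mm chamfer, 28 mm deep, flat bottom. A nozzle standing on the hole's floor has its half-way point 4 mm above this mouth; the grip then clears the stand by 8 mm.
- spare: Blue spare nozzle, same shape as the brass one, standing in the stand's other hole; origin at its foot. Leave it.
- tumbler_a: Glass tumbler, 72 mm across, 85 mm tall; origin at the centre of its underside. Leave it.
- tumbler_b: Glass tumbler like the other. Leave it.
- dish: Glass dish, 120 mm across, 50 mm tall; origin at its underside. Leave it.
- shaker: Glass shaker with steel cap, 48 mm across, 85 mm tall; origin at its underside. Leave it.
- shaker_b: Glass shaker like the other. Leave it.
- brush: Dusting brush lying on the bench. Leave it.
There are look-alikes about, which are no part of the job. What is shaped like the part that bears nozzle_mid but purple is not meant.

How it is judged:
By the outcome, as a careful person would: the job done as asked, in the order asked, and still so for the second after the job is handed in, with the robot touching nothing.
It also fails if it takes over 61 s, if anything falls off the work surface, if the arm or the gripper's body presses on something with over 40 N, if the wrist force passes 120 N, or if a joint passes its speed limit or range.

## Working session

There is one attempt and no reset: what is moved stays moved. The work goes in short steps, Python scripts to look and compute and a tool call to move; the robot and the scene stay as the last step left them, time stands still between calls to the robot, and variables do not carry over. Pictures are saved under pics/ and viewed, and the job is handed in when it is done.

Besides the shell and the picture viewer there is one more tool, called after "Request:" by a JSON object that holds its "fn" and its "kwargs", one argument or row to a line. carry_out: Moves the arm, as the interface text tells. Its arguments: {"type":"object","properties":{"series":{"type":"array","items":{"type":"array","items":{"type":"array","items":{"type":"number"}}}},"hand":{"type":"number"}},"required":["series"]}

```bash
mkdir -p pics; ls
cat > h.py <<'E'
import numpy as np, cv2
from plant import get_obs, snapshot, close_job, grasp_offset
def snap(name,fn):
    s=snapshot(name); cv2.imwrite('pics/'+fn,cv2.cvtColor(s['color'],cv2.COLOR_RGB2BGR)); np.save('pics/'+fn[:-4]+'.npy',s,allow_pickle=True); return s
E
python3 - <<'E'
from h import *
print(get_obs(),grasp_offset)
for n in ['scene','side','wrist']:
    s=snap(n,n+'0.png'); print(n,{k:v for k,v in s.items() if k!='color'})
E
```

```text
pics
{'clock': 0.0, 'joint_pos': array([-5.30501782e+01,  2.05910305e+01,  6.32143823e-01, -2.15875242e-02,
       -7.01348954e+01, -1.65070976e+01]), 'qvel': array([-8.32807291e-05, -7.38482335e-02,  8.32756850e-02, -4.63712525e-02,
        2.95058415e-02, -1.25050364e-01]), 'tau': array([ 1.41250261e-03, -5.82724857e+01,  2.93059909e+01,  6.99716270e+00,
        6.90697329e-03, -1.72044456e-04]), 'tool_pos': array([ 0.23556395, -0.63202483,  0.22561025]), 'orientation': array([ 94.29878676,  89.90404659, 114.73415878]), 'force': array([-0.34236099, -0.28006095, -0.6410629 ]), 'moment': array([ 0.02382181, -0.02366367, -0.04304595]), 'opening': 0.08801921866813657} -0.0188
scene {'fx': 431.52069919864556, 'fy': 431.52069919864556, 'cx': 264.84459042611275, 'cy': 198.50576875941624, 'eye': array([ 1.53925478, -0.3428019 ,  0.89447751]), 'attitude': array([-1.25825232e+02,  8.69079508e-02,  7.14045184e+01])}
side {'fx': 484.08797022928445, 'fy': 484.08797022928445, 'cx': 254.095551712237, 'cy': 186.98620122521672, 'eye': array([0.32071513, 1.01776127, 0.74021475]), 'attitude': array([-120.64044872,    0.89982882, -168.9823921 ])}
wrist {'fx': 283.4997973172891, 'fy': 283.4997973172891, 'cx': 259.0495592547322, 'cy': 191.48501284145547, 'eye': array([ 0.17432129, -0.65508613,  0.38428169]), 'attitude': array([ 1.65728985e+02, -1.03920846e-01,  1.10401301e+02])}
```

View pics/scene0.png

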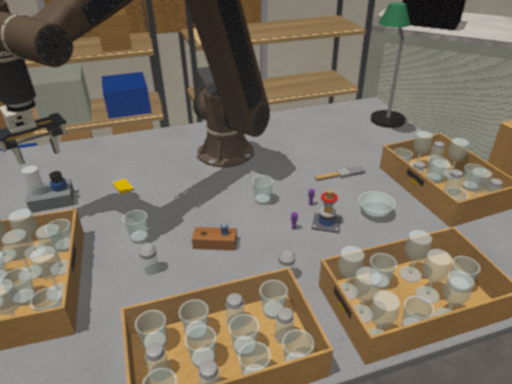

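View pics/side0.png

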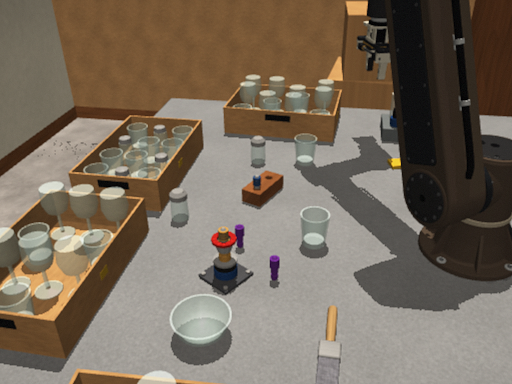

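View pics/wrist0.png

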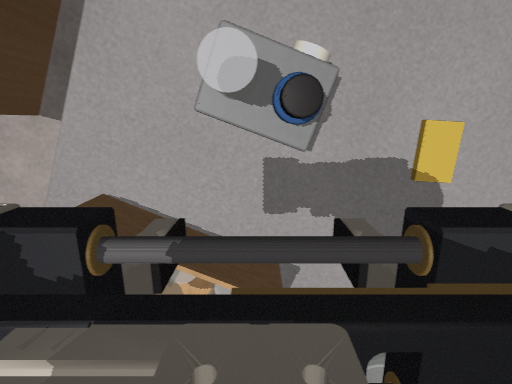

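Scene shows the post near (328,210) and the stand near (215,238). Side shows the post at (224,255) and the stand at (262,187). The two purple look-alikes stand beside the post. I'll zoom in and triangulate.

Run:
```python
import cv2
a=cv2.imread('pics/scene0.png')[175:255,180:350]; b=cv2.imread('pics/side0.png')[165:295,190:300]
cv2.imwrite('pics/z1.png',cv2.resize(a,None,fx=4.7,fy=4.7,interpolation=cv2.INTER_CUBIC))
cv2.imwrite('pics/z2.png',cv2.resize(b,None,fx=4.6,fy=4.6,interpolation=cv2.INTER_CUBIC))
```

```text
(no output)
```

View pics/z1.png

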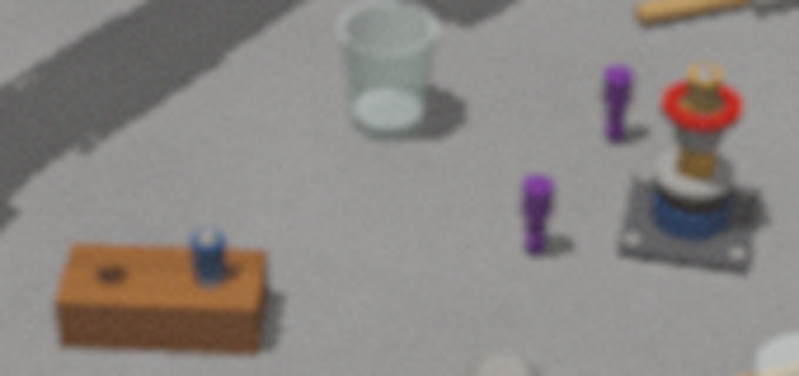

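View pics/z2.png

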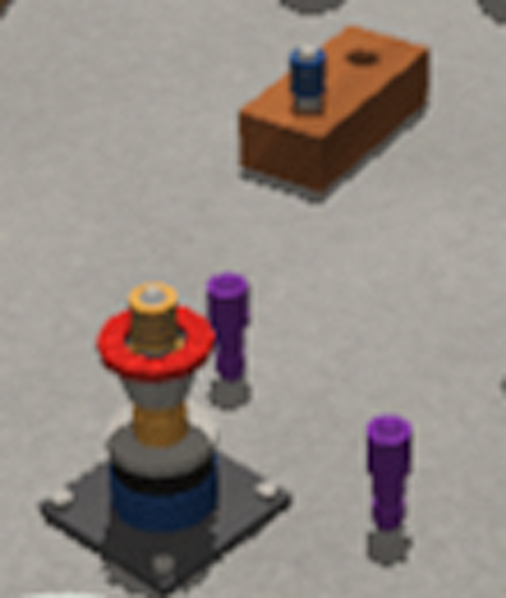

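```bash
cat >> h.py <<'E'
from scipy.spatial.transform import Rotation as Ro
def ray(s,u,v):
    R=Ro.from_euler('xyz',s['attitude'],degrees=True).as_matrix()
    d=R@np.array([(u-s['cx'])/s['fx'],(v-s['cy'])/s['fy'],1.]); return s['eye'],d/np.linalg.norm(d)
def plane(s,u,v,z):
    e,d=ray(s,u,v); return e+d*(z-e[2])/d[2]
def tri(obs):
    A=0;b=0;rs=[ray(*o) for o in obs]
    for e,d in rs:
        P=np.eye(3)-np.outer(d,d); A=A+P; b=b+P@e
    p=np.linalg.solve(A,b)
    return p,[float(np.linalg.norm((np.eye(3)-np.outer(d,d))@(p-e))*1000) for e,d in rs]
def load(n): return np.load('pics/'+n+'.npy',allow_pickle=True).item()
def redmask(s):
    h=cv2.cvtColor(s['color'],cv2.COLOR_RGB2HSV)
    m=(((h[...,0]<6)|(h[...,0]>174))&(h[...,1]>170)&(h[...,2]>110)).astype(np.uint8)
    return m
def biggest(m):
    c,_=cv2.findContours(m,cv2.RETR_EXTERNAL,cv2.CHAIN_APPROX_NONE); return max(c,key=cv2.contourArea)
E
python3 - <<'E'
from h import *
np.set_printoptions(precision=4,suppress=True)
S=load('scene0');D=load('side0')
a=lambda u,v:(180+(u+.5)/4.7-.5,175+(v+.5)/4.7-.5)
b=lambda u,v:(190+(u+.5)/4.6-.5,165+(v+.5)/4.6-.5)
for n,p,q in [('noztop',(705,72),(154,296)),('hole',(112,273),(362,57)),('sparetop',(208,237),(309,50)),('plate',(690,235),(166,500)),('purp1',(618,74),(228,286)),('purp2',(538,185),(390,428))]:
    print(n,tri([(S,*a(*p)),(D,*b(*q))]), 'z40',plane(S,*a(*p),.04),plane(D,*b(*q),.04))
for s in (S,D):
    c=biggest(redmask(s)); e=cv2.fitEllipse(c); print(e,cv2.boundingRect(c))
es=[cv2.fitEllipse(biggest(redmask(s)))[0] for s in (S,D)]
print('lip',tri([(S,*es[0]),(D,*es[1])]))
# stand corners top face
for n,p,f,s in [('sc',(70,245),a,S),('sc',(268,250),a,S),('sc',(263,307),a,S),('sc',(58,305),a,S),('si',(352,27),b,D),('si',(430,48),b,D),('si',(322,134),b,D),('si',(241,114),b,D)]:
    print(n,plane(s,*f(*p),.04))
E
```

```text
noztop (array([0.5586, 0.1976, 0.1321]), [0.5440672865208959, 0.5440672865208557]) z40 [0.4409 0.263  0.04  ] [0.5943 0.0726 0.04  ]
hole (array([ 0.527 , -0.2011,  0.0414]), [0.2898031728758806, 0.28980317287584334]) z40 [ 0.5257 -0.2007  0.04  ] [ 0.5273 -0.204   0.04  ]
sparetop (array([ 0.5507, -0.142 ,  0.0758]), [1.721592342772349, 1.7215923427724191]) z40 [ 0.5099 -0.1327  0.04  ] [ 0.5624 -0.2074  0.04  ]
plate (array([0.5631, 0.1933, 0.0008]), [4.166432001456332, 4.166432001456271]) z40 [0.6105 0.171  0.04  ] [0.548  0.2329 0.04  ]
purp1 (array([0.5288, 0.1539, 0.1157]), [5.375003369699007, 5.37500336969901]) z40 [0.4227 0.201  0.04  ] [0.557  0.0568 0.04  ]
purp2 (array([ 0.4646,  0.1163, -0.0046]), [8.113402052596221, 8.11340205259613]) z40 [0.5279 0.0955 0.04  ] [0.4516 0.1614 0.04  ]
((328.9430236816406, 196.93919372558594), (8.142168045043945, 13.635879516601562), 94.60882568359375) (322, 193, 15, 9)
((223.45404052734375, 238.6179962158203), (13.532193183898926, 23.05406379699707), 84.98321533203125) (211, 232, 26, 15)
lip (array([0.5592, 0.1973, 0.1059]), [0.682394856788363, 0.6823948567881548])
sc [ 0.4888 -0.2211  0.04  ]
sc [ 0.5357 -0.0986  0.04  ]
sc [ 0.5892 -0.1168  0.04  ]
sc [ 0.5455 -0.2399  0.04  ]
si [ 0.5403 -0.2422  0.04  ]
si [ 0.4861 -0.2227  0.04  ]
si [ 0.5353 -0.1071  0.04  ]
si [ 0.5885 -0.1219  0.04  ]
```

```bash
cat >> h.py <<'E'
def toolR(o=None):
    o=o or get_obs(); return Ro.from_euler('xyz',o['orientation'],degrees=True).as_matrix()
def cam2tool(s,o):
    R=toolR(o); Rc=Ro.from_euler('xyz',s['attitude'],degrees=True).as_matrix()
    return R.T@(s['eye']-o['tool_pos']),R.T@Rc
def shift(target,yaw_y=None):
    """tool-frame shift (mm) and rotvec (deg) to have TCP at target, x down, tool y at heading yaw_y deg"""
    o=get_obs(); R=toolR(o)
    t=R.T@(np.array(target)-o['tool_pos'])*1000
    if yaw_y is None: return t.round(1),None
    a=np.radians(yaw_y); y=np.array([np.cos(a),np.sin(a),0]); x=np.array([0,0,-1.]); Rn=np.c_[x,y,np.cross(x,y)]
    return t.round(1),Ro.from_matrix(R.T@Rn).as_rotvec(degrees=True).round(1)
def st():
    o=get_obs(); R=toolR(o); print('t%.2f'%o['clock'],'pos',(o['tool_pos']*1000).round(1),'x',R[:,0].round(4),'y heading %.2f'%np.degrees(np.arctan2(R[1,1],R[0,1])),'F',o['force'].round(2),'M',o['moment'].round(3),'op %.1f'%(o['opening']*1000),'q',o['joint_pos'].round(1))
E
python3 - <<'E'
from h import *
np.set_printoptions(precision=4,suppress=True)
st(); o=get_obs(); W=load('wrist0'); S=load('scene0');D=load('side0'); print(toolR(o)); print(cam2tool(W,o))
a=lambda u,v:(180+(u+.5)/4.7-.5,175+(v+.5)/4.7-.5)
b=lambda u,v:(190+(u+.5)/4.6-.5,165+(v+.5)/4.6-.5)
for p,q in [((618,74),(390,428)),((538,185),(228,286))]: print('purple top',tri([(S,*a(*p)),(D,*b(*q))]))
# where does a point appear in wrist image for given tcp pose
c,Rc=cam2tool(W,o); np.savez('wc.npz',c=c,Rc=Rc)
print('hand eye center ray at 200mm below tcp', )
print(shift([.5,-.15,.25]))
print(shift([.559,.1975,.25]))
E
```

```text
t0.15 pos [ 235.6 -632.1  225.8] x [-0.0006  0.0011 -1.    ] y heading 110.44 F [-0.46 -0.31 -1.05] M [-0.061  0.003 -0.024] op 87.6 q [-53.   20.6   0.6  -0.  -70.1 -16.5]
[[-0.0006 -0.3493  0.937 ]
 [ 0.0011  0.937   0.3493]
 [-1.      0.0013 -0.0001]]
(array([-0.1584,  0.0001, -0.0655]), array([[-0.0006, -0.2466,  0.9691],
       [ 1.    , -0.0008,  0.0004],
       [ 0.0007,  0.9691,  0.2466]]))
purple top (array([0.4483, 0.1877, 0.0606]), [0.9415313497501667, 0.9415313497501301])
purple top (array([0.5506, 0.0851, 0.06  ]), [0.7238796719185833, 0.7238796719187622])
hand eye center ray at 200mm below tcp
(array([-23.8, 359.5, 416.1]), None)
(array([-23.4, 664.5, 592.8]), None)
```

Run:
```python
from h import *
print(shift([.549,-.141,.226],160)); print(shift([.549,-.141,.17],160))
```

```text
(array([2.000e-01, 3.508e+02, 4.652e+02]), array([-49.6,   0. ,  -0.1]))
(array([ 56.2, 350.7, 465.2]), array([-49.6,   0. ,  -0.1]))
```

Request:
{"fn": "carry_out", "kwargs": {
  "series": [
    [[0,18,23,-2,0,0],[0,55,72,-8,0,0],[0,95,126,-14,0,0],[0,140,185,-20,0,0],[0,180,240,-26,0,0],[0,225,298,-32,0,0],[0,265,350,-38,0,0],[0,300,400,-44,0,0],[0,335,445,-49.6,0,0],[0,351,465,-49.6,0,0]]
  ],
  "hand": 0.2
}}

```text
clock: 1.4
tool_pos: [0.5497, -0.139, 0.2266]
orientation: [-54.8, 90.0, 15.4]
force: [1.2, -0.8, 0.5]
opening: 0.0349
```

Request:
{"fn": "carry_out", "kwargs": {
  "series": [
    [[25,0,0,0,0,0],[56,0,0,0,0,0],[56,0,0,0,0,0],[56,0,0,0,0,0]]
  ]
}}

```text
clock: 1.9
tool_pos: [0.5494, -0.1415, 0.1716]
orientation: [-98.5, 89.9, -28.4]
force: [0.4, 0.8, 1.6]
opening: 0.035
```

Run:
```python
from h import *
st(); snap('wrist','w1.png'); o=get_obs(); print(cam2tool(load('w1'),o)[0])
```

```text
t1.90 pos [ 549.4 -141.5  171.6] x [ 8.e-04 -5.e-04 -1.e+00] y heading 160.05 F [0.36 0.76 1.58] M [-0.015  0.065  0.087] op 35.0 q [  5.3  12.9 -17.7   0.  -59.4 -25.3]
[-0.15819638 -0.00020124 -0.06553461]
```

View pics/w1.png

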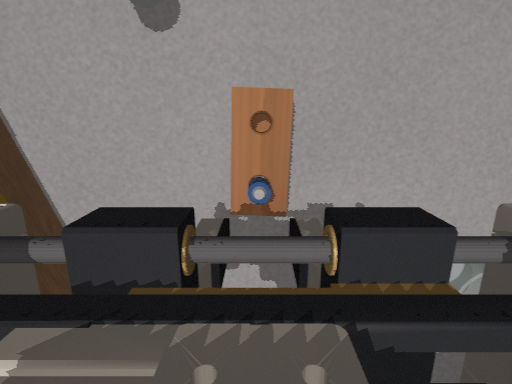

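The wrist view shows the stand with the empty hole near (261,123) and the spare at (259,192). I'll measure the hole in it more closely.

Run:
```python
from h import *
np.set_printoptions(precision=4,suppress=True)
s=load('w1'); c=cv2.cvtColor(s['color'],cv2.COLOR_RGB2BGR)[75:225,215:310]
cv2.imwrite('pics/w1z.png',cv2.resize(c,None,fx=4,fy=4,interpolation=cv2.INTER_CUBIC))
h=cv2.cvtColor(s['color'],cv2.COLOR_RGB2HSV)
m=((h[...,0]<20)&(h[...,1]>100)&(h[...,2]>60)).astype(np.uint8); m[215:]=0;m[:, :220]=0;m[:,310:]=0
r=cv2.minAreaRect(biggest(m)); bx=cv2.boxPoints(r); print(r)
for p in bx: print(p,plane(s,*p,.04))
```

```text
((261.29736328125, 150.791748046875), (60.3368034362793, 127.23463439941406), 0.784824550151825)
[230.2604 213.9899] [ 0.5904 -0.1209  0.04  ]
[232.0032  86.7672] [ 0.5416 -0.2408  0.04  ]
[292.3344  87.5936] [ 0.4871 -0.2201  0.04  ]
[290.5916 214.8163] [ 0.5296 -0.0978  0.04  ]
```

View pics/w1z.png

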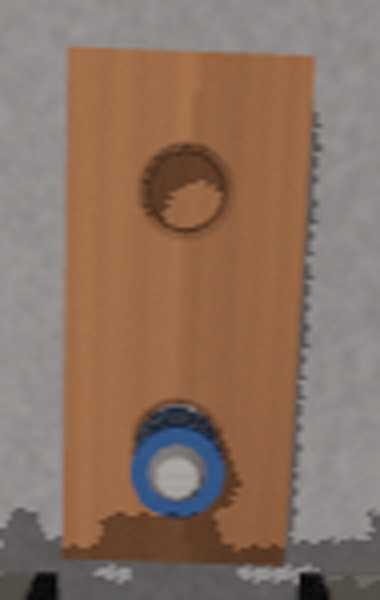

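Run:
```python
from h import *
np.set_printoptions(precision=4,suppress=True)
s=load('w1');S=load('scene0');D=load('side0')
a=lambda u,v:(180+(u+.5)/4.7-.5,175+(v+.5)/4.7-.5)
b=lambda u,v:(190+(u+.5)/4.6-.5,165+(v+.5)/4.6-.5)
w=(260.6,121.9)
print(plane(s,*w,.04)); print(tri([(s,*w),(S,*a(112,273)),(D,*b(362,57))]),tri([(s,*w),(S,*a(112,273))]),tri([(s,*w),(D,*b(362,57))]))
# target view of post: tool heading 160
z=np.array([.342,.94,0])
print(shift(np.array([.559,.1975,0])+z*.065+[0,0,.24],160))
```

```text
[ 0.5268 -0.2004  0.04  ]
(array([ 0.5269, -0.2007,  0.0415]), [0.38263249851940223, 0.40310598538828946, 0.3686221863047709]) (array([ 0.5268, -0.2006,  0.0409]), [0.26532211929163957, 0.2653221192916687]) (array([ 0.5267, -0.2004,  0.0421]), [0.09040977370927387, 0.09040977370927701])
(array([-68.1, 106.7, 386.9]), array([0. , 0. , 0.1]))
```

The hole is at (0.527, -0.2005, 0.041), and all views agree to 0.4 mm. Next I look at the post.

Request:
{"fn": "carry_out", "kwargs": {
  "series": [
    [[-20,8,25,0,0,0],[-50,24,84,0,0,0],[-68,40,143,0,0,0],[-68,56,202,0,0,0],[-68,72,261,0,0,0],[-68,88,318,0,0,0],[-68,102,365,0,0,0],[-68,107,387,0,0,0],[-68,107,387,0,0,0],[-68,107,387,0,0,0]]
  ]
}}

```text
clock: 3.2
tool_pos: [0.5805, 0.2582, 0.2391]
orientation: [-40.0, 90.0, 30.0]
force: [0.4, -0.0, 0.0]
opening: 0.0349
```

Run:
```python
from h import *
st(); s=snap('wrist','w2.png'); c=cv2.cvtColor(s['color'],cv2.COLOR_RGB2BGR)[50:250,160:360]
cv2.imwrite('pics/w2z.png',cv2.resize(c,None,fx=3,fy=3,interpolation=cv2.INTER_CUBIC))
```

```text
t3.20 pos [580.5 258.2 239.1] x [ 4.e-04  2.e-04 -1.e+00] y heading 160.01 F [ 0.44 -0.01  0.03] M [0.044 0.095 0.028] op 34.9 q [ 41.6  16.4  -3.6   0.  -70.  -61.6]
```

View pics/w2.png

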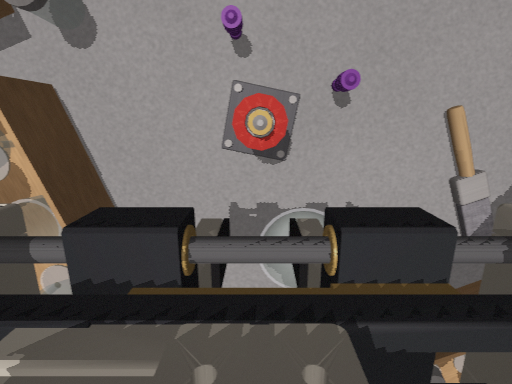

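View pics/w2z.png

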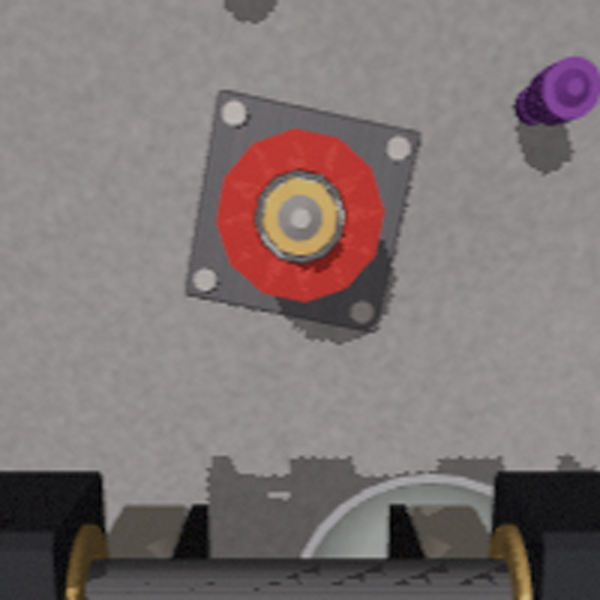

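Run:
```python
from h import *
np.set_printoptions(precision=4,suppress=True)
s=load('w2');S=load('scene0');D=load('side0')
a=lambda u,v:(180+(u+.5)/4.7-.5,175+(v+.5)/4.7-.5)
b=lambda u,v:(190+(u+.5)/4.6-.5,165+(v+.5)/4.6-.5)
e=cv2.fitEllipse(biggest(redmask(s))); print(e,s['eye'])
es=[cv2.fitEllipse(biggest(redmask(x)))[0] for x in (S,D)]
for z in (.1,.106,.11): print(plane(s,*e[0],z))
print('lip',tri([(s,*e[0]),(S,*es[0]),(D,*es[1])]),tri([(s,*e[0]),(S,*es[0])]),tri([(s,*e[0]),(D,*es[1])]))
t=(160+(301+.5)/3-.5,50+(217+.5)/3-.5)
print('noz',tri([(s,*t),(S,*a(705,72)),(D,*b(154,296))]),tri([(s,*t),(S,*a(705,72))]),tri([(s,*t),(D,*b(154,296))]), plane(s,*t,.134))
for z in (.14,.125): print(shift([.559,.1975,z],160))
```

```text
((259.6038513183594, 121.40818786621094), (52.78937530517578, 55.26762008666992), 174.83045959472656) [0.5583 0.1965 0.3977]
[0.5586 0.1987 0.1   ]
[0.5586 0.1986 0.106 ]
[0.5586 0.1986 0.11  ]
lip (array([0.5589, 0.198 , 0.106 ]), [0.6860632752410164, 0.8116109981345608, 0.8862226107852201]) (array([0.5585, 0.1985, 0.1046]), [0.13830640465131572, 0.1383064046513524]) (array([0.5585, 0.1986, 0.1075]), [0.15285582347255577, 0.1528558234725567])
noz (array([0.5584, 0.1983, 0.1322]), [0.7628305664746434, 0.6828712305271826, 0.8136307666814874]) (array([0.5582, 0.1987, 0.1311]), [0.38868275154279175, 0.38868275154286314]) (array([0.5581, 0.1989, 0.1335]), [0.34328602795414576, 0.3432860279541465]) [0.5584 0.199  0.134 ]
(array([ 99.1,  -0.4, -64.2]), array([-0.,  0.,  0.]))
(array([114.1,  -0.4, -64.2]), array([-0.,  0.,  0.]))
```

Request:
{"fn": "carry_out", "kwargs": {
  "series": [
    [[0,0,-20,0,0,0],[0,0.2,-50,0,0,0],[20,0.4,-63.4,0,0,0],[55,0.4,-63.4,0,0,0],[85,0.4,-63.4,0,0,0],[94,0.4,-63.4,0,0,0],[94,0.4,-63.4,0,0,0],[94,0.4,-63.4,0,0,0]]
  ]
}}

```text
clock: 4.25
tool_pos: [0.5591, 0.1998, 0.1461]
orientation: [-41.2, 89.9, 28.8]
force: [-0.3, 0.4, -0.1]
opening: 0.0349
```

Run:
```python
from h import *
st()
A=snap('scene','s2.png')['color'][170:250,290:370]; B=snap('side','d2.png')['color'][190:300,170:280]
i=np.hstack([cv2.resize(A,(400,400),interpolation=cv2.INTER_CUBIC),cv2.resize(B,(400,400),interpolation=cv2.INTER_CUBIC)])
cv2.imwrite('pics/c2.png',i[...,::-1]); st()
```

```text
t4.25 pos [559.1 199.8 146.1] x [ 0.0019  0.001  -1.    ] y heading 160.04 F [-0.34  0.43 -0.07] M [0.067 0.027 0.043] op 34.9 q [ 38.5  16.6 -16.3   0.  -57.  -58.5]
t4.35 pos [558.9 199.9 145.8] x [ 0.0016  0.0011 -1.    ] y heading 160.05 F [ 0.35 -0.01  0.07] M [-0.016  0.083  0.014] op 34.8 q [ 38.5  16.6 -16.3   0.  -57.  -58.5]
```

View pics/c2.png

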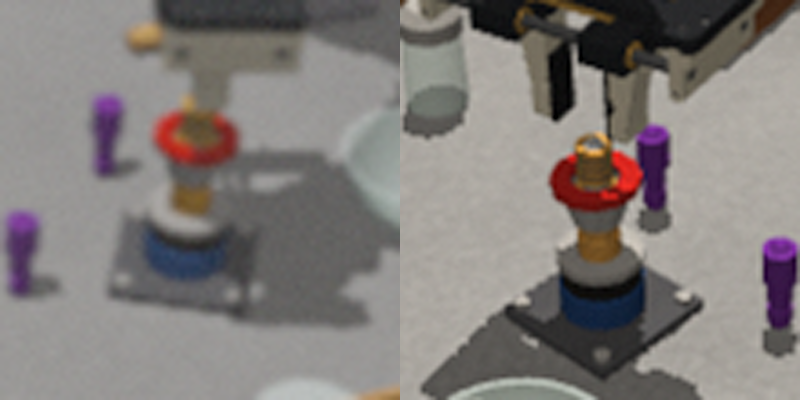

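The fingers straddle the nozzle, at scene crop (200,90) and side crop (585,100). I descend and feel for the lip.

Request:
{"fn": "carry_out", "kwargs": {
  "series": [
    [[0,0,-1.3,0,0,0],[10,0,-1.3,0,0,0],[20,0,-1.3,0,0,0],[27,0,-1.3,0,0,0],[30,0,-1.3,0,0,0],[32,0,-1.3,0,0,0],[32,0,-1.3,0,0,0]]
  ]
}}

```text
clock: 5.22
tool_pos: [0.558, 0.1985, 0.1126]
orientation: [-99.3, 90.0, -29.2]
force: [-0.4, 0.4, 0.5]
opening: 0.0349
```

Run:
```python
from h import *
st()
```

```text
t5.22 pos [558.  198.5 112.6] x [ 0. -0. -1.] y heading 160.05 F [-0.44  0.42  0.53] M [ 0.054  0.082 -0.035] op 34.9 q [ 38.5  18.4 -18.6   0.  -53.  -58.4]
```

Request:
{"fn": "carry_out", "kwargs": {
  "series": [
    [[1,0,0,0,0,0],[2,0,0,0,0,0],[3,0,0,0,0,0],[4,0,0,0,0,0],[4,0,0,0,0,0]]
  ]
}}

```text
clock: 5.85
tool_pos: [0.5579, 0.1984, 0.1085]
orientation: [135.0, 90.0, -154.9]
force: [-0.1, 0.0, 0.5]
opening: 0.035
```

Request:
{"fn": "carry_out", "kwargs": {
  "series": [
    [[1,0,0,0,0,0],[2,0,0,0,0,0],[3,0,0,0,0,0],[3,0,0,0,0,0]]
  ]
}}

```text
clock: 6.35
tool_pos: [0.5581, 0.1985, 0.1061]
orientation: [-54.1, 90.0, 16.0]
force: [-1.6, 0.6, 5.6]
opening: 0.0351
```

Contact is at about z = 0.1065. I press on in small steps.

Request:
{"fn": "carry_out", "kwargs": {
  "series": [
    [[1,0,0,0,0,0],[2,0,0,0,0,0],[3,0,0,0,0,0],[4,0,0,0,0,0],[4,0,0,0,0,0]]
  ]
}}

```text
clock: 6.98
tool_pos: [0.5581, 0.1985, 0.1023]
orientation: [-55.2, 90.0, 14.9]
force: [-2.5, -0.0, 6.2]
opening: 0.0351
```

Request:
{"fn": "carry_out", "kwargs": {
  "series": [
    [[1,0,0,0,0,0],[2,0,0,0,0,0],[3,0,0,0,0,0],[3,0,0,0,0,0]]
  ]
}}

```text
clock: 7.48
tool_pos: [0.5581, 0.1985, 0.0994]
orientation: [-53.0, 90.0, 17.1]
force: [-2.8, -0.3, 7.3]
opening: 0.0354
```

Request:
{"fn": "carry_out", "kwargs": {
  "series": [
    [[0.5,0,0,0,0,0],[1,0,0,0,0,0],[1.5,0,0,0,0,0],[2,0,0,0,0,0],[2,0,0,0,0,0]]
  ]
}}

```text
clock: 8.1
tool_pos: [0.5581, 0.1985, 0.0977]
orientation: [-54.9, 89.9, 15.1]
force: [-3.4, -0.1, 8.4]
opening: 0.0348
```

Request:
{"fn": "carry_out", "kwargs": {
  "series": [
    [[0.5,0,0,0,0,0],[1,0,0,0,0,0],[1,0,0,0,0,0]]
  ]
}}

```text
clock: 8.48
tool_pos: [0.5581, 0.1985, 0.0967]
orientation: [-54.1, 89.9, 16.0]
force: [-2.5, -0.3, 8.9]
opening: 0.0354
```

Run:
```python
from h import *
st()
A=snap('scene','s3.png')['color'][170:250,290:370]; B=snap('side','d3.png')['color'][190:300,170:280]
i=np.hstack([cv2.resize(A,(400,400),interpolation=cv2.INTER_CUBIC),cv2.resize(B,(400,400),interpolation=cv2.INTER_CUBIC)])
cv2.imwrite('pics/c3.png',i[...,::-1]); st()
```

```text
t8.47 pos [558.1 198.5  96.7] x [ 9.e-04  3.e-04 -1.e+00] y heading 160.06 F [-2.51 -0.31  8.94] M [-0.133  1.401  0.024] op 35.4 q [ 38.5  19.4 -19.6   0.  -51.  -58.4]
t8.57 pos [558.1 198.5  96.7] x [ 9.e-04  3.e-04 -1.e+00] y heading 160.07 F [-2.5  -1.05  9.33] M [-0.193  1.392 -0.009] op 35.0 q [ 38.5  19.4 -19.6   0.  -51.  -58.4]
```

View pics/c3.png

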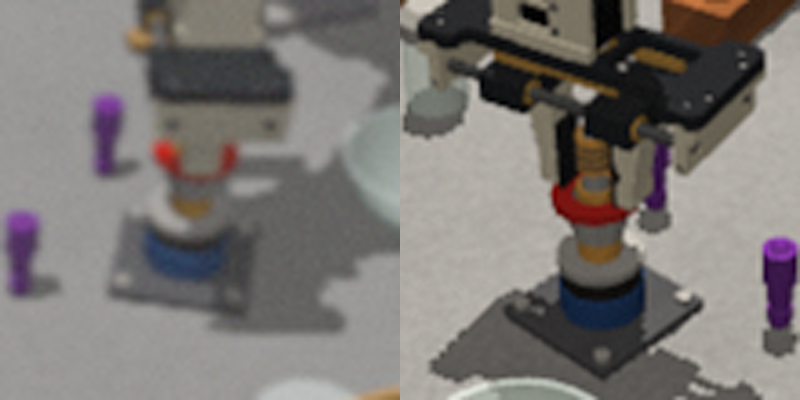

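Request:
{"fn": "carry_out", "kwargs": {
  "series": [
    [[0.3,0,0,0,0,0],[0.6,0,0,0,0,0],[0.6,0,0,0,0,0]]
  ]
}}

```text
clock: 8.95
tool_pos: [0.5582, 0.1985, 0.0964]
orientation: [-54.9, 89.9, 15.2]
force: [-3.7, -0.8, 11.5]
opening: 0.035
```

Request:
{"fn": "carry_out", "kwargs": {
  "series": [
    [[0.3,0,0,0,0,0],[0.5,0,0,0,0,0],[0.5,0,0,0,0,0]]
  ]
}}

```text
clock: 9.32
tool_pos: [0.5582, 0.1985, 0.0962]
orientation: [-54.8, 89.9, 15.3]
force: [-4.8, 0.1, 13.6]
opening: 0.0353
```

Run:
```python
from h import *
st()
B=snap('side','d4.png')['color'][200:290,180:270]
cv2.imwrite('pics/c4.png',cv2.resize(B,(540,540),interpolation=cv2.INTER_CUBIC)[...,::-1]); st()
```

```text
t9.32 pos [558.2 198.5  96.2] x [ 1.2e-03  3.0e-04 -1.0e+00] y heading 160.07 F [-4.84  0.13 13.58] M [-0.237  2.009  0.038] op 35.3 q [ 38.5  19.4 -19.6   0.  -50.9 -58.4]
t9.38 pos [558.2 198.5  96.2] x [ 1.2e-03  3.0e-04 -1.0e+00] y heading 160.08 F [-4.84 -0.25 12.57] M [-0.285  2.019 -0.038] op 35.1 q [ 38.5  19.4 -19.6   0.  -50.9 -58.4]
```

View pics/c4.png

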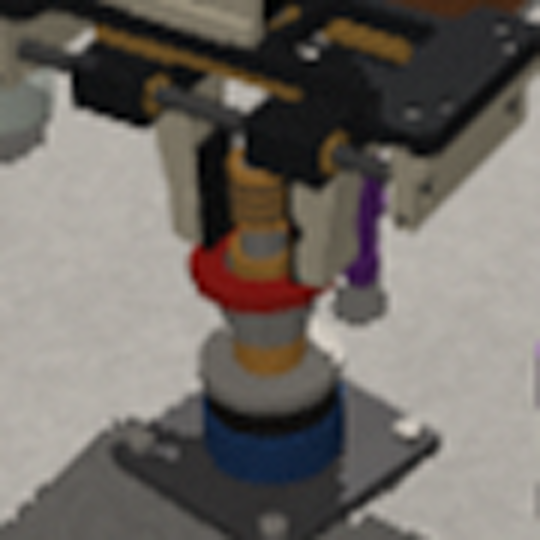

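The grey shank now shows between the grip and the mouth at crop (262,240), so the nozzle has popped and the sleeve is at its stop. I let go of the sleeve.

Request:
{"fn": "carry_out", "kwargs": {
  "series": [
    [[-1,0,0,0,0,0],[-2,0,0,0,0,0],[-3,0,0,0,0,0],[-4,0,0,0,0,0],[-6,0,0,0,0,0],[-6,0,0,0,0,0]]
  ]
}}

```text
clock: 10.12
tool_pos: [0.558, 0.1985, 0.1008]
orientation: [-38.9, 90.0, 31.1]
force: [-1.5, -0.8, 3.9]
opening: 0.0354
```

Run:
```python
from h import *
st()
A=snap('scene','s5.png')['color'][180:235,300:355]; B=snap('side','d5.png')['color'][200:290,180:270]
i=np.hstack([cv2.resize(A,(400,400),interpolation=cv2.INTER_CUBIC),cv2.resize(B,(400,400),interpolation=cv2.INTER_CUBIC)])
cv2.imwrite('pics/c5.png',i[...,::-1]); st()
```

```text
t10.12 pos [558.  198.5 100.8] x [ 5.e-04  3.e-04 -1.e+00] y heading 160.05 F [-1.45 -0.84  3.91] M [-0.038  0.51   0.016] op 35.4 q [ 38.5  19.1 -19.3   0.  -51.5 -58.4]
t10.22 pos [558.1 198.6 100.7] x [ 4.e-04  2.e-04 -1.e+00] y heading 160.05 F [-0.8  -0.61  4.29] M [0.022 0.546 0.03 ] op 35.1 q [ 38.5  19.1 -19.3   0.  -51.5 -58.4]
```

View pics/c5.png

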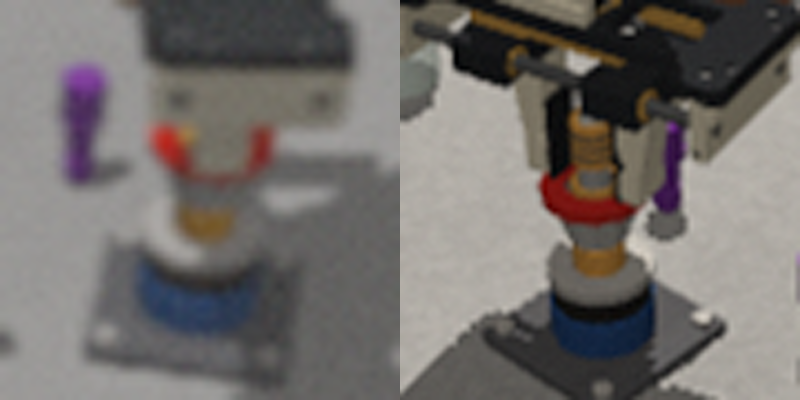

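Request:
{"fn": "carry_out", "kwargs": {
  "series": [
    [[-1,0,0,0,0,0],[-2,0,0,0,0,0],[-3,0,0,0,0,0],[-3,0,0,0,0,0]]
  ]
}}

```text
clock: 10.72
tool_pos: [0.5578, 0.1984, 0.1033]
orientation: [135.4, 90.0, -154.6]
force: [-0.6, -0.2, -0.7]
opening: 0.0352
```

Run:
```python
from h import *
st()
```

```text
t10.72 pos [557.8 198.4 103.3] x [-3.e-04 -1.e-04 -1.e+00] y heading 160.04 F [-0.57 -0.16 -0.69] M [ 0.031  0.056 -0.025] op 35.2 q [ 38.5  19.  -19.2  -0.  -51.9 -58.4]
```

The sleeve is let go: no force at z = 0.103, against a rest contact at 0.1065, so it stayed back. Now I rise to grip height and close.

Request:
{"fn": "carry_out", "kwargs": {
  "series": [
    [[-3,0,0,0,0,0],[-6,0,0,0,0,0],[-8.5,0,0,0,0,0],[-8.5,0,0,0,0,0],[-8.5,0,0,0,0,0]]
  ]
}}

```text
clock: 11.35
tool_pos: [0.5579, 0.1984, 0.112]
orientation: [48.7, 90.0, 118.8]
force: [0.3, 0.6, -0.1]
opening: 0.0346
```

Run:
```python
from h import *
st()
A=snap('scene','s6.png')['color'][180:235,300:355]; B=snap('side','d6.png')['color'][200:290,180:270]
i=np.hstack([cv2.resize(A,(400,400),interpolation=cv2.INTER_CUBIC),cv2.resize(B,(400,400),interpolation=cv2.INTER_CUBIC)])
cv2.imwrite('pics/c6.png',i[...,::-1]); st()
```

```text
t11.35 pos [557.9 198.4 112. ] x [-0.  0. -1.] y heading 160.04 F [ 0.27  0.59 -0.08] M [-0.022  0.092 -0.001] op 34.6 q [ 38.5  18.4 -18.6  -0.  -52.9 -58.4]
t11.45 pos [557.8 198.4 111.9] x [-2.e-04 -1.e-04 -1.e+00] y heading 160.04 F [-0.15  0.01  0.28] M [ 0.034  0.065 -0.009] op 34.9 q [ 38.5  18.4 -18.6  -0.  -52.9 -58.4]
```

View pics/c6.png

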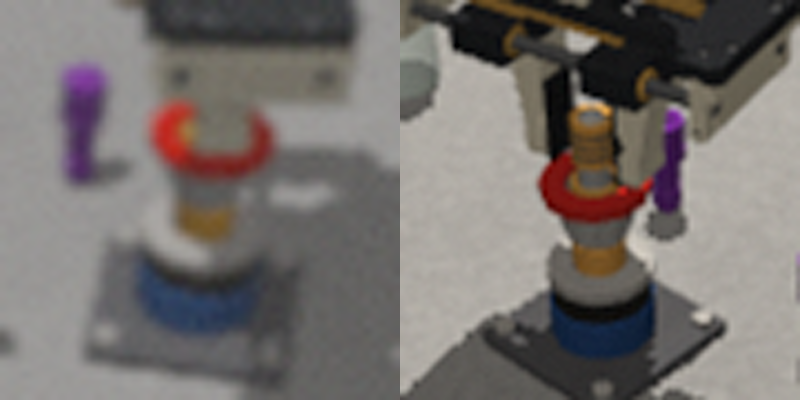

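The side crop shows the nozzle raised: top at (593,110), shank visible at (595,178), lip down. I close on the grip.

Request:
{"fn": "carry_out", "kwargs": {
  "series": [
    [[0,0,0,0,0,0],[0,0,0,0,0,0],[0,0,0,0,0,0],[0,0,0,0,0,0],[0,0,0,0,0,0]]
  ],
  "hand": 1
}}

```text
clock: 12.08
tool_pos: [0.558, 0.1984, 0.112]
orientation: [-82.1, 90.0, -12.1]
force: [1.4, -0.9, -0.5]
opening: 0.0213
```

Run:
```python
from h import *
st()
```

```text
t12.07 pos [558.  198.4 112. ] x [ 1.e-04 -0.e+00 -1.e+00] y heading 160.04 F [ 1.37 -0.9  -0.48] M [-0.25  -0.347  0.036] op 21.3 q [ 38.5  18.4 -18.6   0.  -52.9 -58.4]
```

Request:
{"fn": "carry_out", "kwargs": {
  "series": [
    [[-0.5,0,0,0,0,0],[-1,0,0,0,0,0],[-1.5,0,0,0,0,0],[-2,0,0,0,0,0]]
  ]
}}

```text
clock: 12.58
tool_pos: [0.5577, 0.1983, 0.1135]
orientation: [134.9, 90.0, -155.1]
force: [4.3, -0.9, -7.3]
opening: 0.0211
```

Request:
{"fn": "carry_out", "kwargs": {
  "series": [
    [[-0.7,0,0,0,0,0],[-1.4,0,0,0,0,0],[-2,0,0,0,0,0],[-3,0,0,0,0,0]]
  ]
}}

```text
clock: 13.08
tool_pos: [0.5578, 0.1984, 0.117]
orientation: [118.8, 90.0, -171.2]
force: [3.1, -0.1, -7.5]
opening: 0.0214
```

Request:
{"fn": "carry_out", "kwargs": {
  "series": [
    [[-1,-0.2,0,0,0,0],[-2,-0.4,0,0,0,0],[-3,-0.5,0,0,0,0],[-4,-0.5,0,0,0,0],[-5,-0.5,0,0,0,0],[-6,-0.5,0,0,0,0]]
  ]
}}

```text
clock: 13.82
tool_pos: [0.5584, 0.1983, 0.1229]
orientation: [127.2, 90.0, -162.8]
force: [-1.1, 0.4, -1.4]
opening: 0.0214
```

Request:
{"fn": "carry_out", "kwargs": {
  "series": [
    [[-1,0,0,0,0,0],[-2,0,0,0,0,0],[-3,0,0,0,0,0],[-4,0,0,0,0,0],[-5,0,0,0,0,0],[-6,0,0,0,0,0]]
  ]
}}

```text
clock: 14.58
tool_pos: [0.5584, 0.1983, 0.129]
orientation: [-42.7, 90.0, 27.4]
force: [0.6, 0.2, -0.9]
opening: 0.0212
```

Request:
{"fn": "carry_out", "kwargs": {
  "series": [
    [[-1,0,0,0,0,0],[-2,0,0,0,0,0],[-3,0,0,0,0,0],[-4,0,0,0,0,0],[-5,0,0,0,0,0],[-6,0,0,0,0,0],[-7,0,0,0,0,0],[-8,0,0,0,0,0]]
  ]
}}

```text
clock: 15.58
tool_pos: [0.5584, 0.1983, 0.137]
orientation: [-38.6, 90.0, 31.4]
force: [1.2, -0.4, -1.9]
opening: 0.0211
```

Request:
{"fn": "carry_out", "kwargs": {
  "series": [
    [[-1,0,0,0,0,0],[-3,0,0,0,0,0],[-6,0,0,0,0,0],[-10,0,0,0,0,0],[-15,0,0,0,0,0],[-25,0,0,0,0,0],[-35,0,0,0,0,0],[-40,0,0,0,0,0],[-40,0,0,0,0,0]]
  ]
}}

```text
clock: 16.7
tool_pos: [0.5586, 0.1984, 0.1776]
orientation: [-32.0, 89.9, 38.0]
force: [0.6, 0.0, -2.2]
opening: 0.0214
```

Run:
```python
from h import *
st()
A=snap('scene','s7.png')['color'][145:245,280:380]; B=snap('side','d7.png')['color'][150:290,155:295]
i=np.hstack([cv2.resize(A,(400,400),interpolation=cv2.INTER_CUBIC),cv2.resize(B,(400,400),interpolation=cv2.INTER_CUBIC)])
cv2.imwrite('pics/c7.png',i[...,::-1]); st()
for n in ('s7','d7'):print(cv2.fitEllipse(biggest(redmask(load(n)))))
es=[(load(n),*cv2.fitEllipse(biggest(redmask(load(n))))[0]) for n in('s7','d7')]; print(tri(es))
```

```text
t16.70 pos [558.6 198.4 177.6] x [ 8.e-04  6.e-04 -1.e+00] y heading 160.04 F [ 0.59  0.04 -2.2 ] M [ 0.046  0.041 -0.029] op 21.4 q [ 38.4  14.9 -14.    0.  -61.  -58.4]
t16.80 pos [558.2 198.2 176.8] x [-3.e-04 -0.e+00 -1.e+00] y heading 160.04 F [-0.38 -0.16 -1.38] M [0.019 0.127 0.045] op 21.1 q [ 38.4  15.  -14.1  -0.  -61.  -58.4]
((328.47406005859375, 197.0997772216797), (8.63175106048584, 13.671411514282227), 97.95772552490234)
((223.8591766357422, 237.84849548339844), (13.026864051818848, 23.659526824951172), 87.94078826904297)
(array([0.55921763, 0.19530683, 0.10613558]), [1.1631949107509219, 1.1631949107511248])
```

View pics/c7.png

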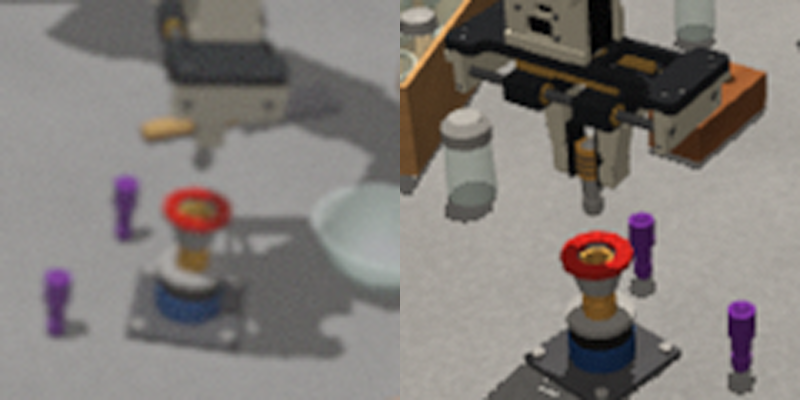

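The nozzle is out and held upright. The lip is back at z = 0.106 (side crop (597,255)), so the sleeve is fully forward. I check where the nozzle sits in the hand and work out the carry.

Run:
```python
from h import *
np.set_printoptions(precision=4,suppress=True)
S=load('s7');D=load('d7')
a=(280+203/4-.5,145+164/4-.5); b=(155+(593-400)*.35-.5,150+211*.35-.5)
print('foot~',tri([(S,*a),(D,*b)]))
for z in (.178,.09): print(shift([.5267,-.2009,z],160))
```

```text
foot~ (array([0.5591, 0.1987, 0.1481]), [0.28894325548998806, 0.2889432554898938])
(array([  -1.2, -106.6, -385.9]), array([ 0., -0., -0.]))
(array([  86.8, -106.7, -385.8]), array([ 0., -0., -0.]))
```

Request:
{"fn": "carry_out", "kwargs": {
  "series": [
    [[0,-5,-20,0,0,0],[0,-20,-72,0,0,0],[0,-36,-130,0,0,0],[0,-52,-188,0,0,0],[0,-68,-246,0,0,0],[0,-84,-304,0,0,0],[0,-98,-354,0,0,0],[0,-106.6,-386,0,0,0],[0,-106.6,-386,0,0,0],[0,-106.6,-386,0,0,0]]
  ]
}}

```text
clock: 18.05
tool_pos: [0.5262, -0.2013, 0.1767]
orientation: [90.6, 90.0, 160.6]
force: [-0.7, 0.2, -1.8]
opening: 0.0213
```

Request:
{"fn": "carry_out", "kwargs": {
  "series": [
    [[20,0,0,0,0,0],[50,0,0,0,0,0],[75,0,0,0,0,0],[85,0,0,0,0,0],[85,0,0,0,0,0],[85,0,0,0,0,0]]
  ]
}}

```text
clock: 18.8
tool_pos: [0.5277, -0.2008, 0.093]
orientation: [-81.4, 89.9, -11.3]
force: [-0.3, -0.5, -0.0]
opening: 0.0211
```

Run:
```python
from h import *
st()
A=snap('scene','s8.png')['color'][185:265,175:255]; B=snap('side','d8.png')['color'][140:220,220:300]
i=np.hstack([cv2.resize(A,(400,400),interpolation=cv2.INTER_CUBIC),cv2.resize(B,(400,400),interpolation=cv2.INTER_CUBIC)])
cv2.imwrite('pics/c8.png',i[...,::-1]); st(); print(shift([.5267,-.2009,.08],160))
```

```text
t18.80 pos [ 527.7 -200.8   93. ] x [ 1.6e-03 -3.0e-04 -1.0e+00] y heading 160.08 F [-0.27 -0.54 -0.02] M [ 0.012  0.114 -0.042] op 21.1 q [ -1.   17.3 -23.4   0.  -49.2 -19. ]
t18.90 pos [ 527.5 -200.9   93. ] x [ 1.8e-03 -2.0e-04 -1.0e+00] y heading 160.06 F [-0.09 -0.16 -1.9 ] M [ 0.015  0.109 -0.021] op 21.3 q [ -1.   17.3 -23.4   0.  -49.2 -19. ]
(array([13. ,  0.8, -0.3]), array([0.1, 0. , 0.1]))
```

View pics/c8.png

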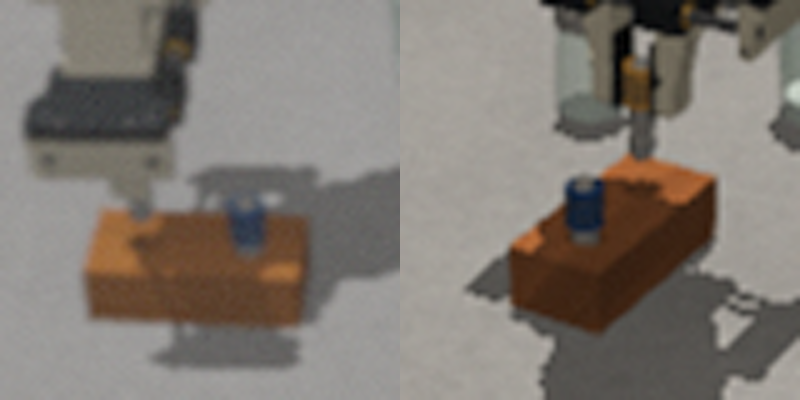

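The nozzle hangs just above the empty hole, foot at scene crop (140,205) and side crop (643,155). I lower it with force checks.

Request:
{"fn": "carry_out", "kwargs": {
  "series": [
    [[4,0.4,0,0,0,0],[8,0.4,0,0,0,0],[12,0.4,0,0,0,0],[15,0.4,0,0,0,0],[17,0.4,0,0,0,0],[19,0.4,0,0,0,0],[20,0.4,0,0,0,0],[21,0.4,0,0,0,0]]
  ]
}}

```text
clock: 19.9
tool_pos: [0.5265, -0.2008, 0.071]
orientation: [-81.8, 90.0, -11.7]
force: [-0.2, 0.7, -1.7]
opening: 0.0211
```

Request:
{"fn": "carry_out", "kwargs": {
  "series": [
    [[1,0,0,0,0,0],[2,0,0,0,0,0],[3,0,0,0,0,0],[4,0,0,0,0,0]]
  ]
}}

```text
clock: 20.4
tool_pos: [0.5265, -0.2008, 0.0669]
orientation: [-65.1, 90.0, 5.0]
force: [0.7, -0.3, -1.5]
opening: 0.0213
```

Run:
```python
from h import *
st()
```

```text
t20.40 pos [ 526.5 -200.8   66.9] x [ 0.  0. -1.] y heading 160.04 F [ 0.67 -0.35 -1.45] M [ 0.     0.132 -0.016] op 21.3 q [ -1.   19.1 -25.   -0.  -45.9 -19. ]
```

Request:
{"fn": "carry_out", "kwargs": {
  "series": [
    [[2,0,0,0,0,0],[4,0,0,0,0,0],[6,0,0,0,0,0],[8,0,0,0,0,0],[10,0,0,0,0,0],[12,0,0,0,0,0],[14,0,0,0,0,0],[16,0,0,0,0,0],[17.5,0,0,0,0,0]]
  ]
}}

```text
clock: 21.52
tool_pos: [0.5264, -0.2008, 0.0493]
orientation: [101.8, 90.0, 171.9]
force: [-0.2, 1.3, -2.0]
opening: 0.0211
```

Request:
{"fn": "carry_out", "kwargs": {
  "series": [
    [[0.7,0,0,0,0,0],[1.4,0,0,0,0,0],[2,0,0,0,0,0],[2,0,0,0,0,0]]
  ]
}}

```text
clock: 22.02
tool_pos: [0.5264, -0.2008, 0.0475]
orientation: [118.9, 90.0, -171.1]
force: [-0.2, -0.3, -2.3]
opening: 0.0214
```

Request:
{"fn": "carry_out", "kwargs": {
  "series": [
    [[0.5,0,0,0,0,0],[1,0,0,0,0,0],[1.5,0,0,0,0,0],[1.5,0,0,0,0,0]]
  ]
}}

```text
clock: 22.52
tool_pos: [0.5264, -0.2008, 0.0459]
orientation: [104.4, 90.0, 174.4]
force: [0.2, 0.1, -1.4]
opening: 0.0215
```

Request:
{"fn": "carry_out", "kwargs": {
  "series": [
    [[0.4,0,0,0,0,0],[0.8,0,0,0,0,0],[0.8,0,0,0,0,0]]
  ]
}}

```text
clock: 22.9
tool_pos: [0.5264, -0.2008, 0.0451]
orientation: [118.4, 90.0, -171.6]
force: [0.2, -0.0, -1.7]
opening: 0.0213
```

Request:
{"fn": "carry_out", "kwargs": {
  "series": [
    [[0.4,0,0,0,0,0],[0.7,0,0,0,0,0],[0.7,0,0,0,0,0]]
  ]
}}

```text
clock: 23.28
tool_pos: [0.5266, -0.2009, 0.0449]
orientation: [-96.6, 90.0, -26.5]
force: [-2.3, 1.4, 5.2]
opening: 0.0214
```

Floor contact is at TCP 0.045, as predicted. I release with a small opening.

Request:
{"fn": "carry_out", "kwargs": {
  "series": [
    [[-0.4,0,0,0,0,0],[-0.4,0,0,0,0,0],[-0.4,0,0,0,0,0],[-0.4,0,0,0,0,0],[-0.4,0,0,0,0,0]]
  ],
  "hand": 0.1
}}

```text
clock: 23.9
tool_pos: [0.5265, -0.2008, 0.0448]
orientation: [93.0, 90.0, 163.1]
force: [0.7, 0.9, -0.6]
opening: 0.0394
```

Request:
{"fn": "carry_out", "kwargs": {
  "series": [
    [[-3,0,0,0,0,0],[-10,0,0,0,0,0],[-20,0,0,0,0,0],[-35,0,0,0,0,0],[-55,0,0,0,0,0],[-80,0,0,0,0,0],[-110,0,0,0,0,0],[-130,0,20,0,0,0],[-130,0,65,0,0,0],[-130,0,65,0,0,0]]
  ]
}}

```text
clock: 25.15
tool_pos: [0.5497, -0.1378, 0.1765]
orientation: [-63.2, 89.9, 7.0]
force: [-0.1, 0.6, -0.8]
opening: 0.0391
```

Run:
```python
from h import *
st()
A=snap('scene','s9.png')['color']; B=snap('side','d9.png')['color']; W=snap('wrist','w9.png')['color']
i=np.hstack([cv2.resize(A[185:265,175:255],(400,400),interpolation=cv2.INTER_CUBIC),cv2.resize(B[140:220,220:300],(400,400),interpolation=cv2.INTER_CUBIC)])
cv2.imwrite('pics/c9.png',i[...,::-1]); st()
es=[(load(n),*cv2.fitEllipse(biggest(redmask(load(n))))[0]) for n in('s9','d9')]; print(tri(es))
```

```text
t25.15 pos [ 549.7 -137.8  176.5] x [ 2.3e-03  3.0e-04 -1.0e+00] y heading 160.18 F [-0.15  0.56 -0.75] M [-0.043  0.081 -0.079] op 39.1 q [  5.7  12.6 -17.4  -0.  -59.9 -25.5]
t25.30 pos [ 548.5 -139.8  175.4] x [ 4.e-04 -0.e+00 -1.e+00] y heading 160.07 F [ 0.01 -0.54  0.05] M [-0.009  0.131 -0.017] op 39.7 q [  5.5  12.6 -17.5   0.  -59.9 -25.4]
(array([0.56739785, 0.19628885, 0.10782308]), [2.5288970936111532, 2.5288970936110906])
```

View pics/c9.png

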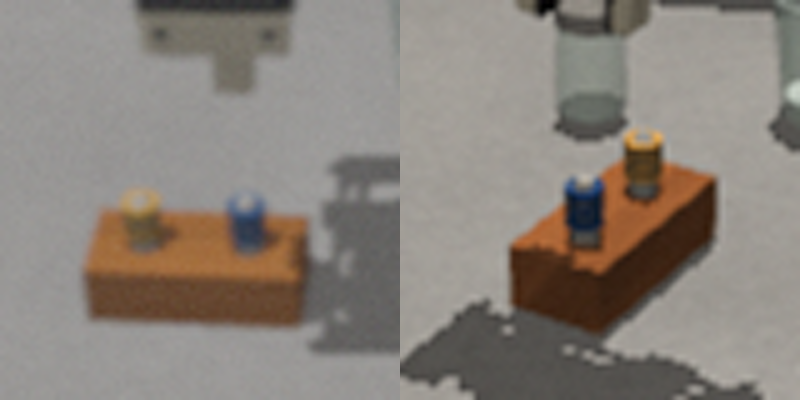

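View pics/d9.png

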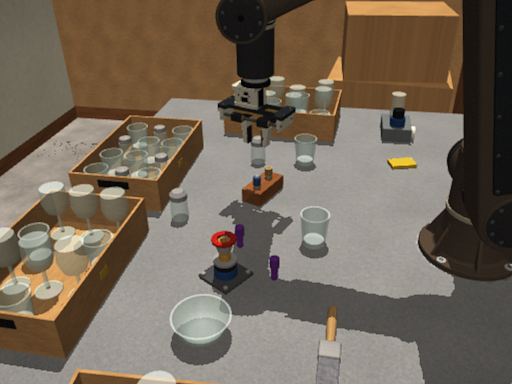

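View pics/w9.png

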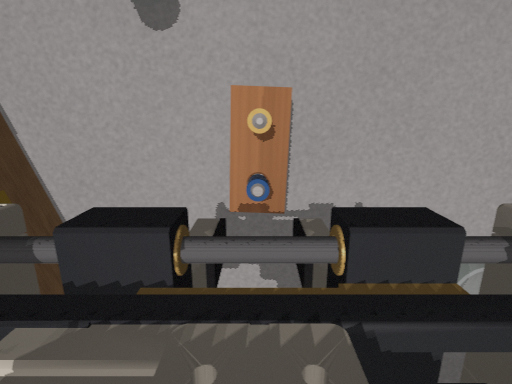

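The brass nozzle stands upright, level with the spare (wrist (259,121), side crop (643,165)). The last lip triangulation had a 2.5 mm residual, so I recheck the lip's pixels against the start.

Run:
```python
from h import *
for n in('scene0','s7','s9','side0','d7','d9'): print(n,cv2.boundingRect(biggest(redmask(load(n)))))
i=np.hstack([cv2.resize(load(n)['color'][175:235,300:360],(390,390),interpolation=cv2.INTER_CUBIC) for n in('s9','scene0')])
cv2.imwrite('pics/c10.png',i[...,::-1])
```

```text
scene0 (322, 193, 15, 9)
s7 (322, 193, 14, 10)
s9 (322, 195, 15, 8)
side0 (211, 232, 26, 15)
d7 (212, 231, 25, 15)
d9 (211, 231, 14, 15)
```

View pics/c10.png

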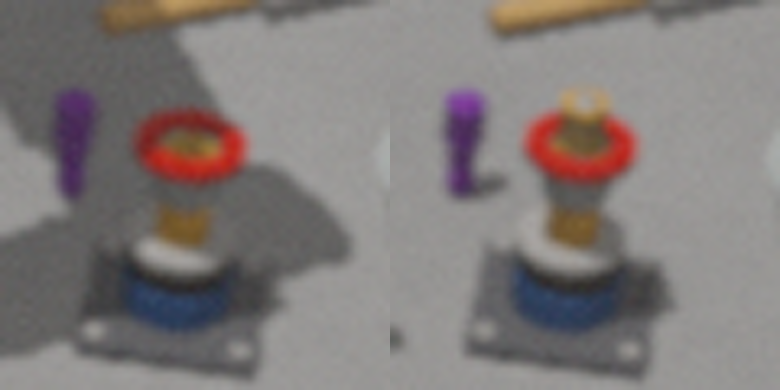

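The lip is at the same height as at the start (left crop now, right crop at the start). The arm's shadow on the ring had spoiled the colour mask. I hand in.

```bash
python3 -c "
from h import *
st(); print(close_job())"
```

```text
t25.30 pos [ 548.5 -139.8  175.4] x [ 4.e-04 -0.e+00 -1.e+00] y heading 160.07 F [ 0.01 -0.54  0.05] M [-0.009  0.131 -0.017] op 39.7 q [  5.5  12.6 -17.5   0.  -59.9 -25.4]
the job is handed in; nothing more can be done
None
```

The brass nozzle is off the post and standing upright on the floor of the stand's empty hole. I handed the job in at about 25 s, with the arm clear of everything.

**What I did:**
- I felt the red lip at z ≈ 0.1065 and pressed it to its stop. The most I read was 13.6 N down, and the pictures showed the nozzle popped up.
- I let go of the sleeve, which stayed back. I then gripped the nozzle and drew it straight out, with at most 7.5 N read at the end of each move.
- I lowered it into the hole. It met the floor at TCP 0.045, where I expected it, with about 5 N.

**Last checks:**
- **Nozzle:** the wrist, scene and side pictures show it upright and level with the spare.
- **Sleeve:** with the nozzle out, the lip measured z 0.106, the same as at the start.
- **Disagreement:** the final lip triangulation was off, at z 0.108 with a 2.5 mm residual. The arm's shadow on the ring had spoiled the colour mask; side by side with the first picture, the lip is at its starting height.
- **Glassware, spare and brush:** I saw nothing moved in the pictures, but checked this by eye only.
- **Sideways force:** I read up to about 5 N sideways while pressing the sleeve and about 4 N while pulling. I shifted the hand 0.5 mm during the pull and it went away.

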